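Spring the piece-box lid and catch it on the other finger

TASK

Open the walnut piece box: press the brass button on its end with one fingertip so that the sprung sliding lid pops, and, with that finger still on the button, catch the lid by its raised pull on the other finger, waiting open-handed ahead of it. The lid must stop with the spare queen's compartment beside the button fully uncovered, and well before it runs out into the two kings standing in its way. Finish while still holding the lid there with the finger against its spring; press gently, grasp nothing, and leave the chessmen, the mug and the draughts discs standing where they are.

Things in the scene. Friction and masses are not known exactly. Their poses are not given: they have to be found in the camera images.
- piece_box: Walnut piece box, fixed, 220 mm long (its x) by 120 mm wide; origin under its centre on the table, z up. A 30 mm catch block with the brass button closes the +x end. The lid covers the rest and runs out over the -x end; block and lid top 60 mm above the table; side lips, 12 mm wide, rise to 66 mm. Under the lid, next to the block, is the spare queen's compartment, 40 mm long (x 40 to 80 mm).
- catch_top (a point): Centre of the top of the round brass button, 20 mm across, on the box's long centre line, 95 mm from its origin towards +x. Its top is 72 mm above the table at rest, 65 mm fully down. Pressed straight down. It moves with the button.
- catch (a joint): How far the brass button is pressed, m: 0 up, 0.007 fully down. Spring 2.2 N at first, 5 N fully down; it returns when let go. It frees the lid when about 0.004 down.
- lid_pull (a point): Top middle of the flat front face (towards the box's -x, the way the lid runs) of the lid's pull, a maple batten across the lid: 60 mm wide, 8 mm thick, standing 20 mm above the lid, top 80 mm above the table. With the lid shut this face is 30 mm from the button's centre, the pull's back face 22 mm. It moves with the lid.
- lid (a joint): How far the lid has slid open towards the box's -x, m: 0 shut and latched, 0.040 when the queen's compartment is just fully uncovered, best held near 0.06. Once freed, a spring of about 3 N drives it at about 0.12 m/s; at about 0.10 it hits the kings, under a second after release: no time to bring a finger over afterwards. It can be pushed back.
- king_a: Boxwood king, 97 mm tall, base 39 mm across, loose; origin at the centre of its base. One of two side by side in the lid's way, about 120 mm (centre) beyond the end of the box that the lid runs out of. Leave alone.
- king_b: Boxwood king, 97 mm tall, base 39 mm across, loose; origin at the centre of its base. One of two side by side in the lid's way, about 120 mm (centre) beyond the end of the box that the lid runs out of. Leave alone.
- rook_a: Ebonised rook, 55 mm tall, base 33 mm across, loose; origin at the centre of its base. Leave alone. Stands at one end of the row of kings.
- rook_b: Ebonised rook, 55 mm tall, base 33 mm across, loose; origin at the centre of its base. Leave alone. Stands at the other end of the row of kings.
- rook_c: Ebonised rook, 55 mm tall, base 33 mm across, loose; origin at the centre of its base. Leave alone. Stands beside the box, on its +y side.
- rook_d: Ebonised rook, 55 mm tall, base 33 mm across, loose; origin at the centre of its base. Leave alone. Stands beside the box, on its -y side.
- mug: Cream porcelain mug, 80 mm across, 92 mm tall, with a handle; origin at the centre of its underside. Leave alone.
- disc_0: Polished maple draughts disc, 33 mm across, 9 mm thick, number 1 from the bottom of a stack of four; origin at the centre of its underside. Leave alone.
- disc_1: Polished maple draughts disc, 33 mm across, 9 mm thick, number 2 from the bottom of a stack of four; origin at the centre of its underside. Leave alone.
- disc_2: Polished maple draughts disc, 33 mm across, 9 mm thick, number 3 from the bottom of a stack of four; origin at the centre of its underside. Leave alone.
- disc_3: Polished maple draughts disc, 33 mm across, 9 mm thick, number 4 from the bottom of a stack of four; origin at the centre of its underside. Leave alone.

How it is judged:
By the outcome, as a careful person would: the job done as asked, in the order asked, and still so for the second after the job is handed in, while the arm keeps its last pose, push and grip.
It also fails if it takes over 27 s, if anything falls off the work surface, if the arm or the gripper's body presses on something with over 40 N, if the wrist force passes 120 N, or if a joint passes its speed limit or range.

ROBOT

A 6-joint arm with a two-finger parallel gripper is mounted at the origin on the work surface. World frame = base frame: x ahead of the robot, y to its left, z up, the work surface at z = 0. Lengths are in m, angles in rad, forces in N, time in s.
With the tool pointing down it reaches from about 0.375 to 0.75 m from the base axis. Payload 9 kg.
Tool frame: the origin (TCP) lies midway between the tips of the shut fingers; the grasp point (between the pads) lies 19 mm behind it; z points along the fingers, y is the line along which they close (so a half turn about z gives the same grasp; the last joint's range is limited). The gripper opens to 85 mm and grips with 20 to 120 N. Pads are 22 mm wide; open, the fingers measure 114 mm over their backs; the gripper's body (76 mm by 85 mm) begins 54 mm behind the grasp point. The pads swing forward as they close: fully open they stand 13 mm farther back than shut.
Start: joints at [-1.455, 0.104, 0.097, 1.564, 0, 1.353], TCP at [0.197, -0.567, 0.231] pointing down, gripper open.
Joint ranges: [-2.99, 2.99], [-0.84, 1.86], [-1.1, 1.16], [-1.84, 2.11], [-1.51, 1.56], [-3.14, 3.14]. Speed limits (rad/s): [2.22, 2.22, 2.57, 3.14, 3.14, 3.14].

INTERFACE

Orientations are given as [roll, pitch, yaw] about the fixed x, y, z axes, in that order (R = Rz(yaw) Ry(pitch) Rx(roll)).
In Python, from workcell import status, imaging, job gives the robot as it stands. The module is installed in compiled form; this text tells all that it offers.
- The arm moves only by the tool drive_tool, never from a script. Its argument "motion" is one flat list of numbers, 4 for each row, row after row: the shift along the tool's x, y, z in m, then the turn about the tool's z in rad. A call has 1 to 10 rows; each row shifts and turns the commanded pose from where the row before left it, along the tool's axes as they then stand; what a row does not reach is not made up. A row lasts 1/8 s, in which the tool goes at most 62.5 mm and 10.7 degrees, less where a joint would pass 70% of its speed; a pose out of reach is approached as far as the arm can. A call with a gripper value outside its range is refused whole. "jaw" is the closure, from 0 (fully open) to 1 (shut), set as the call begins (left out, the last holds). The fingers move at their own pace and stop on an object; "force" is the grip in N (left out, the last holds). Time passes only in rows, so rows that do not move let the fingers close. It gives the time, the measured TCP pose, the force, the opening and the grip force at its end, in the units of the state.
- status.read_state(): the state, without advancing time (a new reading comes with each control period).
- imaging.capture(name): name is "scene" or "top" or "wrist"; returns a dict with "color" (480x640x3 uint8, red, green, blue), "intrinsics" (3x3 intrinsics, pixels), "dist_coeffs" ([k1, k2, p1, p2, k3] as OpenCV has them; the pictures are not rectified), "R" (3x3) and "t" (3): a world point X has camera coordinates R X + t. Camera axes: x right, y down, z forward; pixel columns grow to the right and rows downward; lengths in m; the calibration is good to about 2 mm. A picture is of the moment at which its call begins. There is no depth.
- job.hand_in(): hands the job in; it is judged then, once.
The state is a dict: "clock": time; "joint_positions": joint angles; "joint_vel": joint speeds; "effort": joint torques, N m; "tool_pos": TCP position; "eef_rot": TCP orientation; "contact_force": force on the tool from outside, world axes, zero at the start; "ft_torque": the same for the moment, N m; "finger_gap": finger opening in m; "finger_force": force on a finger pad.
Only numpy, scipy, OpenCV 4.12 (cv2) and the standard library are available. Lean on these libraries where they do the work, as an engineer would, in place of code of your own. Each camera call takes 0.05 s, during which the arm holds its last target. There are 200 camera calls.

## Working session

There is one attempt and no reset: what is moved stays moved. The work goes in short steps, Python scripts to look and compute and a tool call to move; the robot and the scene stay as the last step left them, time stands still between calls to the robot, and variables do not carry over. Pictures are saved under pics/ and viewed, at most 10 in all, crops included, and the job is handed in when it is done.

Besides the shell and the picture viewer there is one more tool, called after "Emit:" in YAML: its name, and indented under it one key for each argument. drive_tool: Moves the arm, as the interface text tells. Its arguments: {"type":"object","properties":{"motion":{"type":"array"},"jaw":{"type":"number"},"force":{"type":"number"}},"required":["motion"]}

```bash
mkdir -p pics
python3 - <<'E'
from workcell import status, imaging
import cv2,pickle
s=status.read_state();print(s)
d={n:imaging.capture(n) for n in("scene","top")}
pickle.dump(d,open("d.pkl","wb"))
for n in d: cv2.imwrite(f"pics/{n}0.png",d[n]["color"][...,::-1]); print(n,d[n]["t"],d[n]["R"],d[n]["intrinsics"],d[n]["dist_coeffs"])
E
```

```text
{'clock': 0.0, 'joint_positions': array([-1.45473323e+00,  1.04699514e-01,  9.64244271e-02,  1.56389624e+00,
        1.34025646e-05,  1.35313006e+00]), 'joint_vel': array([ 2.16025952e-04, -3.23103759e-05, -5.45027657e-04,  6.71343646e-04,
        1.83702364e-04,  2.27350285e-04]), 'effort': array([ 6.77989146e-05, -5.56930339e+01,  5.03650403e+01,  1.70405261e-02,
       -1.28724423e-04,  1.68167315e-06]), 'tool_pos': array([ 0.19653217, -0.56653152,  0.23049752]), 'eef_rot': array([-3.14025299e+00, -3.10020335e-04,  3.33729144e-01]), 'contact_force': array([ 0.29135452,  0.83713014, -0.17162019]), 'ft_torque': array([-0.0226531 ,  0.00051694,  0.04736488]), 'finger_force': 0.0, 'finger_gap': 0.08523146904438031}
scene [ 0.37633832 -0.28706332  1.31277475] [[-0.77962875  0.62618262 -0.00862137]
 [ 0.41504739  0.5063478  -0.75587536]
 [-0.4689506  -0.59288044 -0.65465877]] [[567.43818087   0.         321.62564839]
 [  0.         567.43818087 241.83178246]
 [  0.           0.           1.        ]] [0.06060078 0.         0.         0.         0.        ]
top [0.19383237 0.62404327 0.93227516] [[-0.01994441 -0.999681   -0.015496  ]
 [-0.9856621   0.02225736 -0.1672568 ]
 [ 0.16754834  0.01193798 -0.98579158]] [[497.99578677   0.         320.6970252 ]
 [  0.         497.99578677 233.59497097]
 [  0.           0.           1.        ]] [-0.08278564  0.          0.          0.          0.        ]
```

View pics/top0.png

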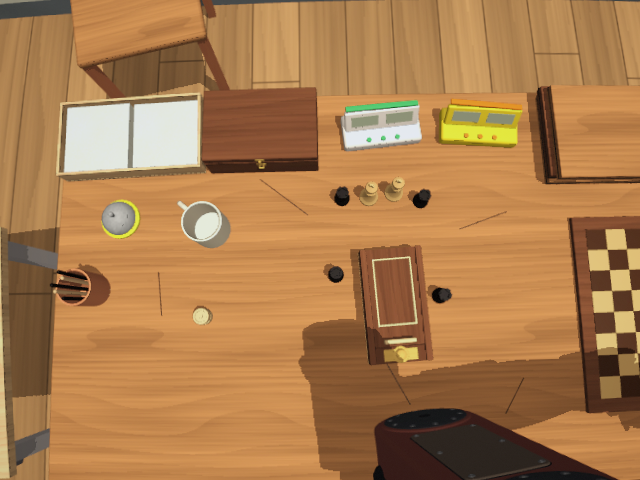

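View pics/scene0.png

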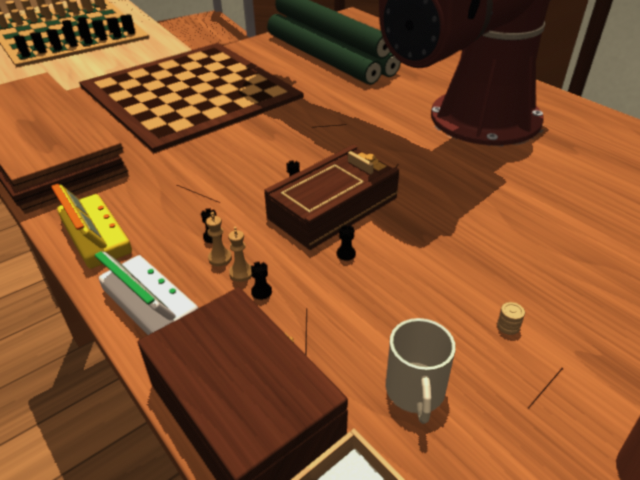

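The top view shows the box with its button near (402,353), its pull near (400,341) and the lid running up the image towards the kings at (371,193) and (396,188). The scene view shows the button near (371,158). I'll enlarge both around the box.

Run:
```python
import pickle,cv2,numpy as np
d=pickle.load(open("d.pkl","rb"))
a=cv2.resize(d["top"]["color"][235:375,345:445],None,fx=4,fy=4,interpolation=cv2.INTER_CUBIC)
b=cv2.resize(d["scene"]["color"][140:252,260:405],None,fx=2.7,fy=2.7,interpolation=cv2.INTER_CUBIC)
o=np.zeros((560,800,3),np.uint8);o[:,:400]=a;o[:b.shape[0],400:400+b.shape[1]]=b[:,:400]
cv2.imwrite("pics/crop.png",o[...,::-1])
```

```text
(no output)
```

View pics/crop.png

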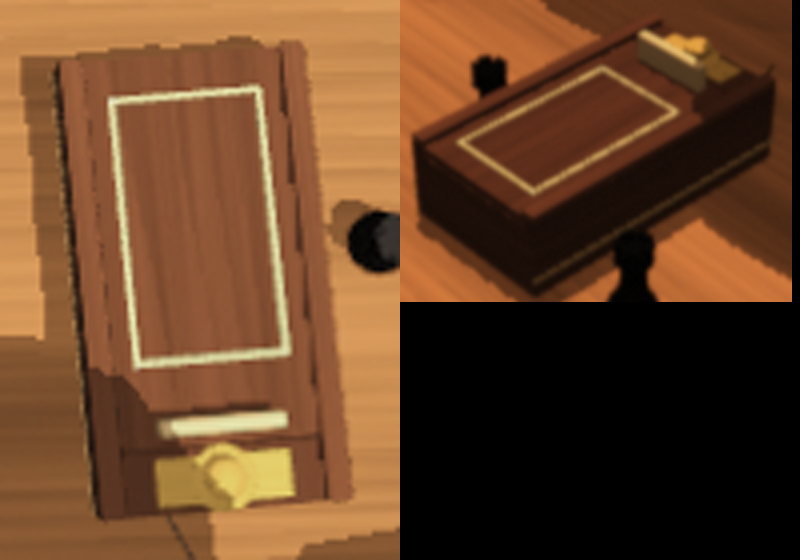

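The crop shows the lip corners at about (58,64), (302,42), (352,497) and (100,517), the button at (228,475), and the pull top running from (165,422) to (287,412). I'll fit the box pose to these points.

```bash
cat > h.py <<'E'
import numpy as np,cv2
def proj(c,P): return cv2.projectPoints(np.asarray(P,float),cv2.Rodrigues(np.array(c["R"]))[0],np.array(c["t"],float),np.array(c["intrinsics"]),np.array(c["dist_coeffs"],float))[0][:,0]
def B(p,P):
    c,s=np.cos(p[2]),np.sin(p[2]);P=np.array(P,float)/1000
    return np.c_[p[0]+c*P[:,0]-s*P[:,1],p[1]+s*P[:,0]+c*P[:,1],P[:,2]]
E
python3 - <<'E'
import pickle,numpy as np
from scipy.optimize import least_squares
from h import *
d=pickle.load(open("d.pkl","rb"))
P=[(-110,-60,66),(-110,60,66),(110,60,66),(110,-60,66),(95,0,72),(69,-30,80),(69,30,80)]
uv=np.array([(58,64),(302,42),(352,497),(100,517),(228,475),(167,427),(287,416)])/4+[345-.4,235-.4]
P2=[(-110,-60,66),(-110,60,66),(110,60,66),(65,30,80),(65,-30,80),(65,30,60)]
f=lambda p:(proj(d["top"],B(p,P))-uv).ravel()
r=least_squares(f,[.55,-.12,3.2]);print(r.x,np.round(r.fun.reshape(-1,2),1).tolist())
q=proj(d["scene"],B(r.x,P2));print(((q-[260,140])*2.7+[400,0]).round())
print(B(r.x,[(95,0,72),(65,0,80)]))
E
```

```text
[0.4872717  0.03942119 3.20532339] [[0.0, -1.2], [0.2, -1.0], [0.8, 0.1], [0.6, 0.9], [-0.1, 0.7], [-1.7, 0.3], [0.2, 0.2]]
[[533. 214.]
 [411. 130.]
 [651.   8.]
 [636.  30.]
 [699.  65.]
 [636.  55.]]
[[0.39246456 0.03337086 0.072     ]
 [0.42240366 0.03528149 0.08      ]]
```

Emit:
drive_tool:
  motion: [0.034,-0.022,0,0,0.034,-0.022,0,0,0.034,-0.022,0,0,0.034,-0.022,0,0,0.034,-0.022,0,0,0.034,-0.022,0,0,0.034,-0.022,0,0,0.034,-0.022,0,0,0.034,-0.022,0,0,0.034,-0.022,0,0]
  jaw: 0

```text
clock: 1.35
tool_pos: [0.4463, -0.2464, 0.231]
eef_rot: [-3.141, 0.0, 0.334]
contact_force: [1.2, 0.2, -0.1]
finger_gap: 0.0853
finger_force: 0.0
```

Emit:
drive_tool:
  motion: [0.009,-0.0275,0,0,0.009,-0.0275,0,0,0.009,-0.0275,0,0,0.009,-0.0275,0,0,0.009,-0.0275,0,0,0.009,-0.0275,0,0,0.009,-0.0275,0,0,0.009,-0.0275,0,0,0.009,-0.0275,0,0,0.009,-0.0275,0,0]

```text
clock: 2.6
tool_pos: [0.4404, 0.0426, 0.231]
eef_rot: [-3.142, 0.0, 0.334]
contact_force: [0.3, -0.3, 0.9]
finger_gap: 0.0856
finger_force: 0.0
```

Emit:
drive_tool:
  motion: [0,0,0,-0.1625,0,0,0,-0.1625,0,0,0,-0.1625,0,0,0,-0.1625,0,0,0,-0.1625,0,0,0,-0.1625,0,0,0,-0.1625,0,0,0,-0.1625,0,0,0,0]

```text
clock: 3.72
tool_pos: [0.4405, 0.0417, 0.231]
eef_rot: [-3.141, -0.0, 1.633]
contact_force: [0.1, 0.7, 1.2]
finger_gap: 0.0857
finger_force: 0.0
```

Run:
```python
from workcell import status, imaging
import cv2,pickle,numpy as np
from h import *
c=imaging.capture("wrist");pickle.dump(c,open("w.pkl","wb"))
p=[0.4872717,0.03942119,3.20532339]
im=np.ascontiguousarray(c["color"][...,::-1])
cv2.imwrite("pics/w0.png",im)
print(proj(c,B(p,[(95,0,72),(65,-30,80),(65,30,80),(-110,-60,66),(-110,60,66),(110,60,66),(110,-60,66)])).round(), -np.array(c["R"]).T@c["t"])
```

```text
[[267. 224.]
 [300. 192.]
 [301. 259.]
 [502. 156.]
 [484. 283.]
 [256. 284.]
 [248. 155.]] [0.43576786 0.11531816 0.37294356]
```

View pics/w0.png

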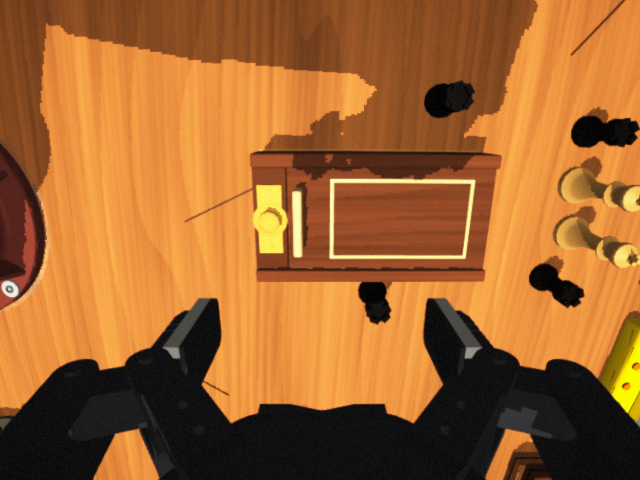

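The wrist view shows the button top near (269,219), the pull's front edge from (302,192) to (302,257), and the lip corners at about (501,156), (485,280), (257,280) and (251,153). Next I'll refine the pose.

Run:
```python
import pickle,cv2,numpy as np
c=pickle.load(open("w.pkl","rb"))
o=cv2.resize(c["color"][140:290,240:340],None,fx=4,fy=4,interpolation=cv2.INTER_CUBIC)
q=cv2.resize(c["color"][140:290,420:520],None,fx=4,fy=4,interpolation=cv2.INTER_CUBIC)
cv2.imwrite("pics/w0c.png",np.hstack([o,q])[...,::-1])
```

```text
(no output)
```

View pics/w0c.png

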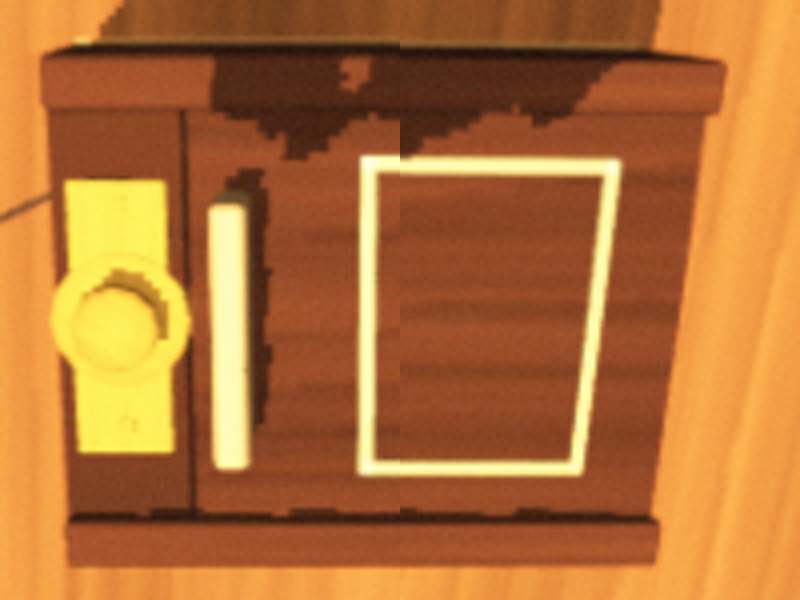

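Run:
```python
import pickle,numpy as np
from scipy.optimize import least_squares
from workcell import status
from h import *
d=pickle.load(open("d.pkl","rb"));w=pickle.load(open("w.pkl","rb"))
Pt=[(-110,-60,66),(-110,60,66),(110,60,66),(110,-60,66),(95,0,72),(69,-30,80),(69,30,80)]
ut=np.array([(58,64),(302,42),(352,497),(100,517),(228,475),(167,427),(287,416)])/4+[344.6,234.6]
Pw=[(110,-60,66),(110,60,66),(-110,60,66),(-110,-60,66),(95,0,72),(65,-30,80),(65,30,80),(73,-30,80),(73,30,80)]
uw=np.array([(42,57),(70,564),(257+720,564),(325+720,63),(116,330),(248,205),(250,468),(210,207),(214,468)])/4+[239.6,139.6]
ft=lambda p:(proj(d["top"],B(p,Pt))-ut).ravel()
fw=lambda p:(proj(w,B(p,Pw))-uw).ravel()
for f in(fw,lambda p:np.r_[ft(p),fw(p)]):
    r=least_squares(f,[.487,.04,3.2],loss="soft_l1");print(r.x,np.round(f(r.x).reshape(-1,2),1).tolist());print(B(r.x,[(95,0,72),(65,0,80)]))
p=r.x
s=status.read_state();y=s["eef_rot"][2]
t=B(p,[(95-50.0,0,0)])[0];dd=t-s["tool_pos"]
print(t,"tool shift",dd[0]*np.cos(y)+dd[1]*np.sin(y),dd[0]*np.sin(y)-dd[1]*np.cos(y),"yaw err world",p[2]-np.pi/2-y)
```

```text
[0.48827031 0.0408718  3.19975922] [[-0.7, -1.1], [-0.9, 1.2], [1.2, 1.5], [2.7, -0.5], [-0.1, 0.3], [-0.2, -0.6], [0.1, 0.9], [-0.3, -1.1], [0.1, 0.8]]
[[0.39343098 0.03534909 0.072     ]
 [0.42338024 0.0370931  0.08      ]]
[0.48813858 0.0405998  3.20055667] [[-0.4, -1.8], [-0.1, -1.3], [-0.1, -0.2], [-0.4, 0.3], [-1.0, 0.2], [-2.5, -0.2], [-0.6, -0.2], [-0.9, -0.7], [-0.9, 1.5], [1.1, 1.7], [2.5, -0.3], [-0.3, 0.7], [-0.4, -0.2], [-0.0, 1.2], [-0.5, -0.8], [-0.0, 1.2]]
[[0.39330368 0.03500146 0.072     ]
 [0.42325155 0.03676936 0.08      ]]
[0.44321679 0.03794796 0.        ] tool shift -0.0038814071298221265 0.0024503673137094032 yaw err world -0.00048316819928473365
```

Emit:
drive_tool:
  motion: [-0.004,0.0025,0.02,0,0,0,0.03,0,0,0,0.03,0,0,0,0.03,0,0,0,0.025,0,0,0,0.015,0,0,0,0.006,0,0,0,0,0,0,0,0,0]

```text
clock: 4.9
tool_pos: [0.4441, 0.0376, 0.0761]
eef_rot: [3.14, 0.0, 1.634]
contact_force: [-0.1, 0.6, -0.6]
finger_gap: 0.0852
finger_force: 0.0
```

Run:
```python
from workcell import imaging
import cv2,numpy as np
w=imaging.capture("wrist")["color"];s=imaging.capture("scene")["color"][90:240,260:410]
cv2.imwrite("pics/near.png",np.hstack([cv2.resize(w[120:480,120:520],None,fx=1,fy=1),cv2.resize(s,(360,360),interpolation=cv2.INTER_CUBIC)])[...,::-1])
```

```text
(no output)
```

View pics/near.png

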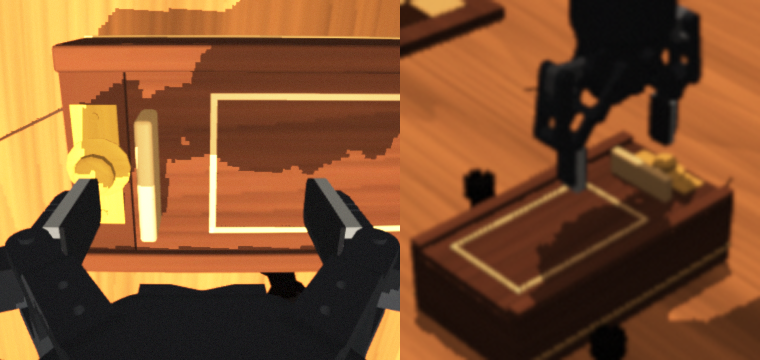

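The fingers straddle the pull. The left tip is by the button, with its inner edge near (98,180), and the right tip is over the lid near (307,180). I'll shift about 2.5 mm towards the button and lower to just above it.

Emit:
drive_tool:
  motion: [0,-0.0025,0.005,0,0,0,0.005,0,0,0,0.004,0,0,0,0,0,0,0,0,0,0,0,0,0]

```text
clock: 5.75
tool_pos: [0.4411, 0.0376, 0.0614]
eef_rot: [3.141, 0.0, 1.634]
contact_force: [-0.1, -0.9, -0.2]
finger_gap: 0.0857
finger_force: 0.0
```

Emit:
drive_tool:
  motion: [0,0,0.002,0,0,0,0.001,0,0,0,0.001,0,0,0,0,0,0,0,0,0]

```text
clock: 6.38
tool_pos: [0.441, 0.0376, 0.0574]
eef_rot: [3.141, 0.0, 1.634]
contact_force: [0.4, 0.6, 4.3]
finger_gap: 0.0857
finger_force: 1.9
```

Emit:
drive_tool:
  motion: [0,0,0.001,0,0,0,0.001,0,0,0,0.001,0,0,0,0,0,0,0,0,0,0,0,0,0]

```text
clock: 7.12
tool_pos: [0.441, 0.0376, 0.0543]
eef_rot: [3.141, 0.0, 1.634]
contact_force: [0.3, -0.8, 5.0]
finger_gap: 0.0854
finger_force: 1.9
```

Run:
```python
from workcell import imaging,status
import cv2,numpy as np
print(status.read_state()["contact_force"])
w=imaging.capture("wrist")["color"];s=imaging.capture("scene")["color"][90:240,260:410]
cv2.imwrite("pics/press.png",np.hstack([w[120:480,120:520],cv2.resize(s,(360,360),interpolation=cv2.INTER_CUBIC)])[...,::-1])
```

```text
[ 0.32043426 -0.77193927  4.95274115]
```

View pics/press.png

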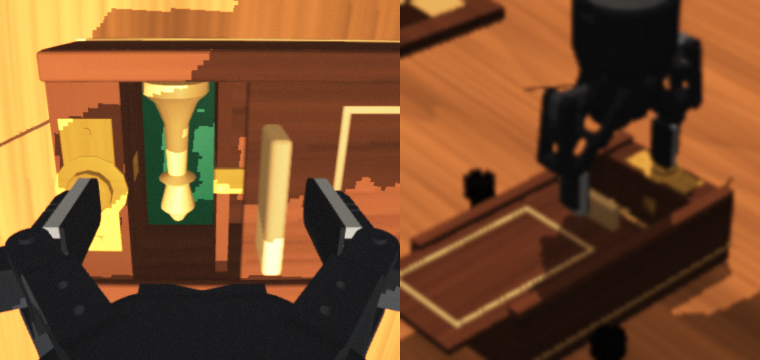

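The lid has popped and the queen is visible. The pull, at about (275,200), is near the waiting finger. I'll let it settle and check the force.

Emit:
drive_tool:
  motion: [0,0,0,0,0,0,0,0,0,0,0,0,0,0,0,0]

```text
clock: 7.72
tool_pos: [0.441, 0.0376, 0.0543]
eef_rot: [3.141, 0.0, 1.634]
contact_force: [1.6, -0.5, 3.1]
finger_gap: 0.0855
finger_force: 3.4
```

Run:
```python
from workcell import imaging,status
import cv2,numpy as np
print(status.read_state())
w=imaging.capture("wrist")["color"];s=imaging.capture("scene")["color"][90:240,230:380]
cv2.imwrite("pics/press2.png",np.hstack([w[120:480,120:520],cv2.resize(s,(360,360),interpolation=cv2.INTER_CUBIC)])[...,::-1])
```

```text
{'clock': 7.725, 'joint_positions': array([-2.11950609e-01, -3.54000639e-01, -6.48353654e-01,  1.27618781e+00,
       -7.63419636e-05,  1.29582009e+00]), 'joint_vel': array([-0.00257068, -0.00016096,  0.00058756, -0.00075937,  0.00109044,
        0.00023075]), 'effort': array([ 7.72416755e-02, -3.01747549e+01,  4.68736374e+01,  5.71913291e-01,
       -6.01511914e-02, -1.75147079e-02]), 'tool_pos': array([0.44103804, 0.03763916, 0.05433346]), 'eef_rot': array([3.14136748e+00, 1.42847792e-04, 1.63382193e+00]), 'contact_force': array([ 1.59875704, -0.54559488,  3.14763577]), 'ft_torque': array([-0.00066667, -0.16505956, -0.02159494]), 'finger_force': 3.3509860459435004, 'finger_gap': 0.08547183600666405}
```

View pics/press2.png

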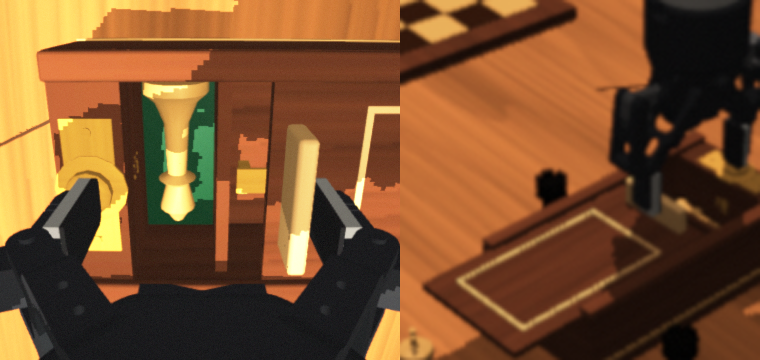

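The pull now rests on the finger at about (315,200), and finger force has risen to 3.4 N. I'll make one last check that it holds steady.

Emit:
drive_tool:
  motion: [0,0,0,0,0,0,0,0,0,0,0,0,0,0,0,0]

```text
clock: 8.32
tool_pos: [0.441, 0.0376, 0.0543]
eef_rot: [3.141, 0.0, 1.634]
contact_force: [2.6, -0.6, 3.0]
finger_gap: 0.0853
finger_force: 3.4
```

Run:
```python
from workcell import imaging
import cv2,numpy as np
w=imaging.capture("wrist")["color"][120:480,120:520];s=imaging.capture("top")["color"][170:320,310:460]
cv2.imwrite("pics/fin.png",np.hstack([w,cv2.resize(s,(360,360),interpolation=cv2.INTER_CUBIC)])[...,::-1])
```

```text
(no output)
```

View pics/fin.png

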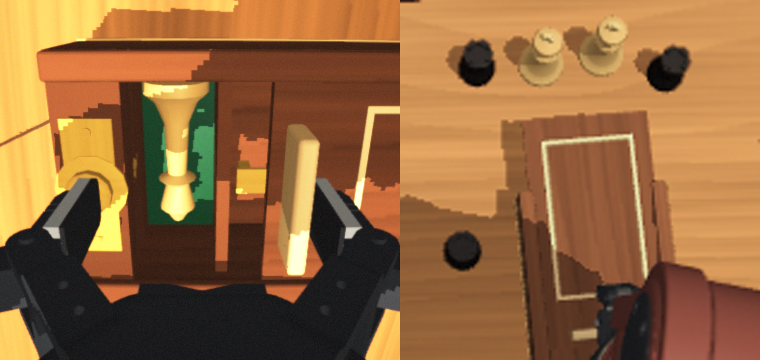

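The picture is unchanged: the pull is held at about (315,200), the compartment at (180,150) is clear, and the kings are untouched with a gap to the lid.

```bash
python3 -c "
from workcell import job
print(job.hand_in())"
```

```text
the job is handed in; nothing more can be done
None
```

I pressed the button and caught the lid on the other finger, holding it there at hand-in (about 60 mm open by my estimate) with the queen's compartment fully uncovered; the kings and rooks in view were untouched, and the job is handed in.

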